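# Turn the paint-pot turntable and swing the cover over the wide pot

### The arm

A 7-joint arm with a two-finger parallel gripper is mounted at the origin on the work surface. World frame = base frame: x ahead of the robot, y to its left, z up, the work surface at z = 0. Lengths are in m, angles in rad, forces in N, time in s.
With the tool pointing down it reaches from about 0.4 to 0.875 m from the base axis. Payload 4.4 kg.
Tool frame: the origin (TCP) lies at the very end of the fingers, on their centre line; the grasp point (between the pads) lies 19 mm behind it; z points along the fingers, y is the direction in which the jaws open and shut (so a half turn about z gives the same grasp; the last joint's range is limited). The gripper opens to 85 mm and grips with 20 to 120 N. Pads are 22 mm wide; open, the fingers measure 114 mm over their backs; the gripper's body (76 mm by 85 mm) begins 54 mm behind the grasp point. The pads swing forward as they close: fully open they stand 13 mm farther back than shut.
Start: joints at [-1.246, 0.628, 0.038, 1.517, -0.027, 0.996, -0.02], TCP at [0.248, 0.601, 0.231] pointing down, gripper open.
Joint ranges: [-3.06, 3.06], [-0.37, 2.12], [-1.25, 1.32], [0.18, 2.47], [-1.1, 4.24], [0.23, 1.98], [-2.94, 2.94]. Speed limits (rad/s): [2.57, 2.57, 3.14, 3.14, 3.14, 3.14, 3.14].

### API

Orientations are given as a rotation vector (axis times angle).
In Python, from plant import read_state, optics, job_done gives the robot as it stands. The module is installed in compiled form; this text tells all that it offers.
- The arm moves only by the shell command python3 -m jog 'ROWS' [OPENING]. ROWS is JSON, a list of rows, each a list of 2 entries, a list of its own where there are three numbers: the shift along the world's x, y, z in cm, then the turn, a rotation vector about the world's x, y, z in rad. A call has exactly 10 rows; each row shifts and turns the pose as measured when the row begins; what a row does not reach is not made up. A row lasts 1/12 s, in which the tool goes at most 41.7 mm and 7.16 degrees, less where a joint would pass 70% of its speed; a pose out of reach is approached as far as the arm can. A call is refused whole if a number of a shift passes 4.17 or a number of a turn 0.125, either way. A call with a gripper value outside its range is refused whole. OPENING is the opening, from -1 (shut) to 1 (fully open), set as the call begins (- or left out, the last holds). The fingers move at their own pace and stop on an object; the grip force is fixed at half the most. Time passes only in rows, so rows that do not move let the fingers close, or fill a call up. It gives the time, the measured TCP pose, the force and the opening at its end, in the units of the state.
- read_state(): the state, without advancing time (a new reading comes with each control period).
- optics.camera(name): name is "side" or "top" or "wrist"; returns a dict with "frame" (384x512x3 uint8, blue, green, red), "camera_matrix" (3x3 intrinsics, pixels), "eye" and "rotation" of the camera in the world; the wrist camera has in their place "T_tool_cam" (4x4, takes a point from camera to tool coordinates, whose origin is the TCP and whose axes are the flange's). Camera axes: x right, y down, z forward; pixel columns grow to the right and rows downward; lengths in m; the calibration is good to about 2 mm. A picture is of the moment at which its call begins: read the wrist's pose just before it. There is no depth.
- job_done(): hands the job in, once; it reports no verdict.
The state is a dict: "time_s": time; "qpos": joint angles; "qd": joint speeds; "joint_torque": joint torques, N m; "eef_pos": TCP position; "tool_rot": TCP orientation; "wrist_force": force on the tool from outside, world axes, zero at the start; "torque": the same for the moment, N m; "opening": opening from 0.0 (shut) to 1.0 (fully open).
Only numpy, scipy, OpenCV 4.12 (cv2) and the standard library are available. Lean on these libraries where they do the work, as an engineer would, in place of code of your own. Each camera call takes 0.05 s, during which the arm holds its last target.

### The job

On the lettering table, turn the paint-pot turntable by pushing one of its spokes with a finger until the wide pot stands in line between the hub and the cover's post; then push the cover's arm round to its stop so that the lid is over the wide pot. Push gently, grasp and lift nothing, do not touch the pots or the lid, and leave the bucket, tape roll, jar and brush where they are.

Things in the scene. Friction and masses are not known exactly. Their poses are not given: they have to be found in the camera images.
- stand: The turntable's fixed plywood plate, 250 x 370 x 15 mm, lying on the table. Its origin is on the table under the turntable's axis; z up. The plate reaches from y = -250 to y = +120 mm and x = -125 to +125 mm in its own frame. The cover's post stands at its (0, -195) mm. Nothing on the plate is higher than 137 mm above the table.
- star: Star handle turning with the turntable (a dark disc, radius 137 mm): black hub (radius 22 mm, top 137 mm above the table) with three level round steel spokes, 14 mm thick, reaching 92 mm from the axis, centre line 120 mm above the table. Origin on the axis, 105 mm above the table; z up; its x axis points to the wide pot. Spokes lie between the pots, at +60, 180 and -60 degrees from its x axis.
- hub (a point): Point on the turntable's axis at the height of the spokes' centre lines (120 mm above the table). Below the spokes the pot rims are 78 mm high and the lid on its arm 84 to 89 mm, so a fingertip 95 to 113 mm above the table pushes a spoke and clears the rest.
- wheel (a joint): Turn of the turntable in rad, growing counter-clockwise from above; 0 (or any multiple of 2 pi, 6.283) when the wide pot is exactly in line between hub and cover post. It turns more than a full turn either way from any start, meets no obstacle, has friction (about 2 N at 70 mm from the axis) and stays where it is left.
- pot_wide: The wide white open pot fixed on the turntable, outer radius 34 mm at the rim, 40 mm tall, axis 100 mm from the turntable's axis. Origin at the centre of its underside, 38 mm above the table.
- pot_mouth (a point): Centre of the wide pot's mouth, 78 mm above the table.
- pot_slim_a: A slim white open pot fixed on the turntable, outer radius 20 mm, 40 mm tall, 100 mm from the axis and 120 degrees counter-clockwise from the wide pot. Origin at the centre of its underside.
- pot_slim_b: The other slim pot, the same but 120 degrees clockwise from the wide pot.
- station (a point): Fixed point where the centre of the wide pot's mouth belongs: 100 mm from the hub on the line to the cover's post, 78 mm above the table.
- cover_pivot (a point): Point on the axis of the cover's post (radius 10 mm, black cap of radius 15 mm, top 132 mm above the table), at the height of the arm's centre line, 120 mm above the table.
- cover (a joint): Swing of the cover in rad: 0 at its stop, with the arm pointing from the post to the hub and the lid over the station; grows counter-clockwise from above as it opens (to 1.95 at most). It has friction (about 2 N at 55 mm from the post's axis) and stays where it is left.
- cover_arm: The cover's level flat steel arm, 10 mm wide, 14 mm high, centre line 120 mm above the table, from the post's axis out to 100 mm. Origin on the post's axis at the arm's centre line; its y axis points along the arm to the lid, z up. To close it push clockwise on its side facing its own -x, about 55 mm from the post's axis, fingertip 95 to 113 mm above the table.
- lid: The round white lid hanging level under the cover's arm on a 10 mm stem, radius 52 mm, 5 mm thick, its underside 84 mm above the table (6 mm above the pot rims), centre 95 mm from the post's axis. Origin at the centre of its underside.
- lid_center (a point): Centre of the lid's underside.
- bucket: Small red open plastic bucket standing loose on the table, radius 48 mm, 88 mm tall. Origin at the centre of its underside. Leave it alone.
- tape: Loose tape roll lying flat on the table, outer radius 45 mm, 46 mm tall. Origin at the centre of its underside. Leave it alone.
- jar: Loose glass jar with a steel cap, radius 28 mm, 75 mm tall. Origin at the centre of its underside. Leave it alone.
- brush: Loose paintbrush, 190 mm long, lying flat on the table along its x axis. Leave it alone.

How it is judged:
By the outcome, as a careful person would: the job done as asked, in the order asked, and still so for the second after the job is handed in, with the robot touching nothing.
It also fails if it takes over 64 s, if anything falls off the work surface, if the arm or the gripper's body presses on something with over 40 N, if the wrist force passes 120 N, or if a joint passes its speed limit or range.

## Working session

There is one attempt and no reset: what is moved stays moved. The work goes in short steps, Python scripts to look and compute and a shell command to move; the robot and the scene stay as the last step left them, time stands still between calls to the robot, and variables do not carry over. Pictures are saved under pics/ and viewed, and the job is handed in when it is done.

```bash
mkdir -p pics; python3 - <<'E'
from plant import read_state, optics
import cv2
s=read_state(); print(s)
for n in ("side","top"):
    c=optics.camera(n); cv2.imwrite(f"pics/{n}0.png",c["frame"]); print(n,c["camera_matrix"],c["eye"],c["rotation"])
E
```

```text
{'time_s': 0.0, 'qpos': array([-1.24573886,  0.62938041,  0.03844415,  1.51831572, -0.02703619,
        0.99627655, -0.02000439]), 'qd': array([-0.00130901,  0.00045976, -0.00055293,  0.00031187,  0.00054177,
        0.00159395, -0.00042114]), 'joint_torque': array([-4.24277723e-04, -5.63388956e+01,  1.22595035e+00, -1.93443453e+01,
        1.09368085e-02,  1.03181438e-02, -7.01233461e-06]), 'eef_pos': array([0.24737561, 0.6004461 , 0.23038361]), 'tool_rot': array([-6.10023645e-01, -3.08142356e+00,  2.86814823e-03]), 'wrist_force': array([ 0.68378511,  0.02405532, -0.20042232]), 'torque': array([-0.00175833, -0.05374516, -0.04200075]), 'opening': 0.9967793072488336}
side [[481.94882139   0.         249.56063297]
 [  0.         481.94882139 189.80747614]
 [  0.           0.           1.        ]] [ 0.09543569 -0.7872148   0.93682121] [-2.20883374  0.61125525 -0.28925609]
top [[353.15352835   0.         256.82161688]
 [  0.         353.15352835 189.71391033]
 [  0.           0.           1.        ]] [0.41883186 0.04249242 0.94389249] [-2.13617628  2.10554925 -0.19350494]
```

View pics/side0.png

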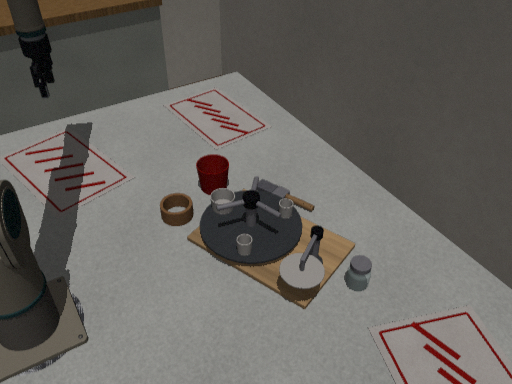

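View pics/top0.png

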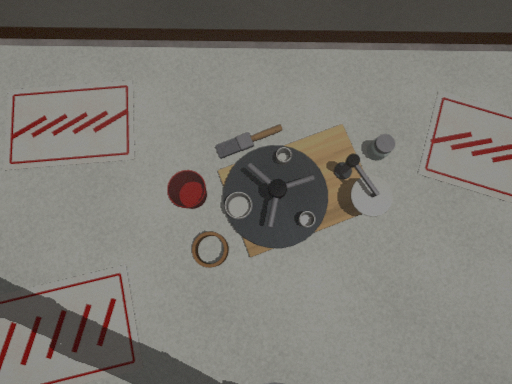

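```bash
cat > h.py <<'E'
from plant import read_state, optics
import cv2, numpy as np
def cam(n):
    c=optics.camera(n); R=np.array(c["rotation"],float)
    if R.shape!=(3,3): R=cv2.Rodrigues(R)[0]
    return c["frame"],np.array(c["camera_matrix"]),np.array(c["eye"]),R
def ray(K,eye,R,uv,z):
    d=R@np.linalg.inv(K)@np.array([uv[0],uv[1],1.]); t=(z-eye[2])/d[2]; return eye+t*d
def proj(K,eye,R,p):
    q=K@(R.T@(np.array(p)-eye)); return q[:2]/q[2]
def crop(f,x0,y0,w,h,s,name):
    cv2.imwrite(name,cv2.resize(f[y0:y0+h,x0:x0+w],None,fx=s,fy=s,interpolation=cv2.INTER_CUBIC))
E
python3 - <<'E'
from h import *
f,K,e,R=cam("top")
crop(f,205,110,200,150,4,"pics/top0c.png")
for n,uv,z in [("hub",(277,188),.137),("post",(353,160),.132),("wide",(238,206),.078),("sa",(284,155),.078),("sb",(307,219),.078)]: print(n,ray(K,e,R,uv,z))
f,K,e,R=cam("side")
crop(f,180,150,200,150,4,"pics/side0c.png")
for n,uv,z in [("hub",(251,197),.137),("post",(317,232),.132),("wide",(223,195),.078)]: print(n,ray(K,e,R,uv,z))
E
```

```text
hub [0.57631674 0.00095782 0.137     ]
post [ 0.64758181 -0.17947492  0.132     ]
wide [0.54110156 0.09420277 0.078     ]
sa [ 0.67354337 -0.0195116   0.078     ]
sb [ 0.51131693 -0.0760464   0.078     ]
hub [ 0.57321056 -0.00867731  0.137     ]
post [ 0.64455859 -0.18913949  0.132     ]
wide [0.54735058 0.09469761 0.078     ]
```

View pics/top0c.png

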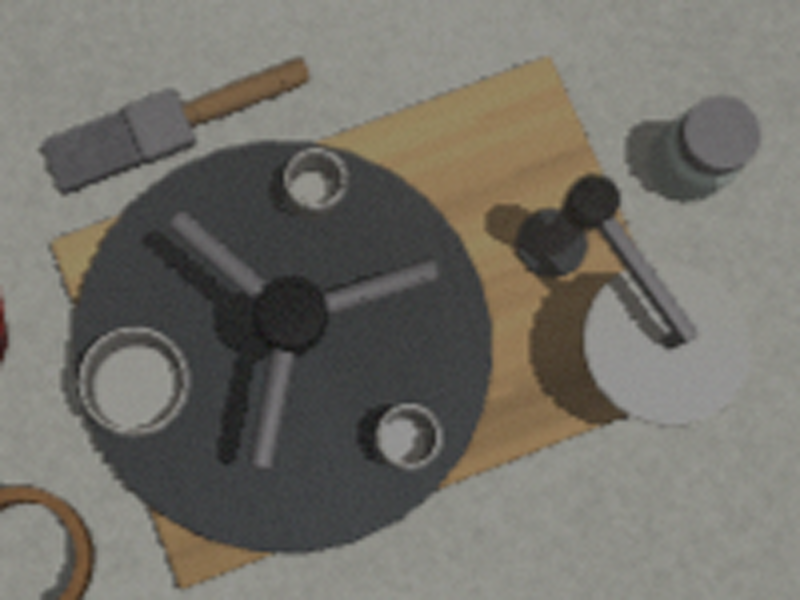

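View pics/side0c.png

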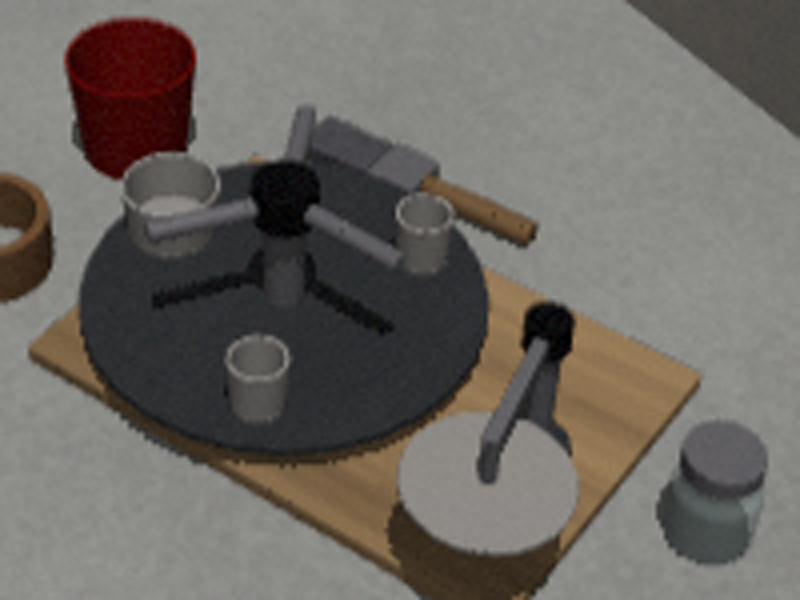

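```bash
cat >> h.py <<'E'
from scipy.optimize import least_squares
def model(p):
    x,y,yaw,w,c=p
    Rz=lambda a:np.array([[np.cos(a),-np.sin(a)],[np.sin(a),np.cos(a)]])
    S=lambda q,z:np.r_[Rz(yaw)@np.array(q)+[x,y],z]
    pd=lambda k:S(Rz(-np.pi/2+w+k)@np.array([.1,0]),.078)
    sp=lambda k:S(Rz(-np.pi/2+w+k)@np.array([.092,0]),.120)
    d={"hub":S([0,0],.137),"cap":S([0,-.195],.132),"wide":pd(0),"sa":pd(2*np.pi/3),"sb":pd(-2*np.pi/3),
     "lid":S(np.array([0,-.195])+Rz(c)@np.array([0,.095]),.089),"c++":S([.125,.12],.015),"c-+":S([-.125,.12],.015),"c+-":S([.125,-.25],.015),"c--":S([-.125,-.25],.015),
     "s60":sp(np.pi/3),"s180":sp(np.pi),"s-60":sp(-np.pi/3)}
    return d
def fit(obs,p0):  # obs: list of (camname,K,e,R,{name:uv})
    def res(p):
        d=model(p); return np.concatenate([(proj(K,e,R,d[k])-uv) for n,K,e,R,o in obs for k,uv in o.items()])
    r=least_squares(res,p0,loss="soft_l1"); return r.x,res(r.x)
E
cat > f.py <<'E'
from h import *
def C(o,x0,y0,s): return {k:((u+.5)/s-.5+x0,(v+.5)/s-.5+y0) for k,(u,v) in o.items()}
T=C({"hub":(290,315),"cap":(592,199),"wide":(134,382),"sa":(316,181),"sb":(408,436),"lid":(667,344),"c+-":(550,57),"c++":(52,242),"c-+":(180,587)},205,110,4)
S=C({"hub":(287,187),"cap":(548,322),"wide":(172,185),"sa":(425,214),"sb":(258,358),"lid":(488,481),"c-+":(30,352),"c+-":(700,377)},180,150,4)
ot=("top",*cam("top")[1:],T); os_=("side",*cam("side")[1:],S)
p0=[.575,0,.36,3,1.2]
for o in ([ot],[os_],[ot,os_]):
    p,r=fit(o,p0); print(np.round(p,4)); print(np.round(r.reshape(-1,2),1).tolist())
E
python3 f.py
```

```text
[5.7580e-01 3.0000e-04 3.8210e-01 2.4296e+00 1.7762e+00]
[[0.2, -0.1], [0.9, 0.3], [0.3, -25.6], [0.1, 77.6], [-0.6, -51.1], [0.1, 0.2], [-0.0, -0.4], [-1.0, 0.0], [-0.2, 1.6]]
[ 0.5769 -0.0037  0.3827  3.128   1.7647]
[[-0.2, -1.0], [0.9, -0.1], [-0.8, 1.0], [-40.2, 37.0], [41.6, -36.2], [-0.1, 0.2], [-0.8, -0.9], [1.5, -0.2]]
[ 5.7630e-01 -1.1000e-03  3.8130e-01  3.0812e+00  1.7795e+00]
[[0.7, -0.4], [1.4, 0.1], [0.1, -0.6], [23.3, 64.7], [-22.0, -63.9], [0.8, -0.0], [0.5, -0.6], [-0.5, -0.2], [0.3, 1.4], [-0.9, -1.5], [0.0, -0.6], [-0.3, -0.4], [-42.9, 36.1], [41.6, -35.6], [-0.5, -0.2], [-1.4, -1.5], [0.6, -0.6]]
```

```bash
sed -i 's/"sa"/"XX"/g;s/"sb"/"sa"/g;s/"XX"/"sb"/g' f.py; sed -i 's/^for o in/for o in/' f.py; cat >> f.py <<'E'
d=model(p)
for k,v in d.items(): print(k,np.round(v,4))
w=optics.camera("wrist"); cv2.imwrite("pics/w0.png",w["frame"]); print(w["camera_matrix"],w["T_tool_cam"])
E
python3 f.py
```

```text
[5.7640e-01 3.0000e-04 3.8090e-01 3.0989e+00 1.7738e+00]
[[0.2, -0.4], [0.9, 0.1], [-0.3, 0.0], [-0.1, -0.3], [0.2, 0.4], [0.1, 0.1], [0.1, -0.6], [-0.9, -0.3], [-0.2, 1.3]]
[ 5.7660e-01 -3.0000e-03  3.8190e-01  3.0959e+00  1.7736e+00]
[[-0.4, -1.1], [0.6, -0.2], [-0.3, 0.3], [0.1, 0.4], [-0.1, 0.7], [-0.1, 0.2], [-1.0, -1.0], [1.2, -0.2]]
[ 5.7680e-01 -8.0000e-04  3.7990e-01  3.0997e+00  1.7809e+00]
[[0.6, -0.6], [1.4, 0.0], [0.2, -0.1], [0.3, -0.5], [0.6, 0.2], [0.7, -0.1], [0.5, -0.6], [-0.5, -0.4], [0.1, 1.1], [-0.8, -1.6], [0.1, -0.7], [-0.6, -0.2], [-0.3, -0.1], [-0.4, 0.1], [-0.5, -0.3], [-1.3, -1.7], [0.7, -0.6]]
hub [ 0.5768 -0.0008  0.137 ]
cap [ 0.6491 -0.1819  0.132 ]
wide [0.5436 0.0936 0.078 ]
sa [ 0.5117 -0.0767  0.078 ]
sb [ 0.6751 -0.0192  0.078 ]
lid [ 0.5702 -0.2347  0.089 ]
c++ [0.6484 0.157  0.015 ]
c-+ [0.4162 0.0643 0.015 ]
c+- [ 0.7856 -0.1866  0.015 ]
c-- [ 0.5534 -0.2793  0.015 ]
s60 [0.4864 0.0162 0.12  ]
s180 [ 0.6073 -0.0876  0.12  ]
s-60 [0.6367 0.069  0.12  ]
[[284.75385201   0.         254.22591529]
 [  0.         284.75385201 190.80522273]
 [  0.           0.           1.        ]] [[ 1.27573312e-04 -9.48561853e-01 -3.16591842e-01  8.11026154e-02]
 [ 9.99999976e-01  1.77055676e-04 -1.27529979e-04 -2.55319474e-06]
 [ 1.77024456e-04 -3.16591818e-01  9.48561853e-01 -1.43428460e-01]
 [ 0.00000000e+00  0.00000000e+00  0.00000000e+00  1.00000000e+00]]
```

```bash
python3 -m jog '[[[2.1,-3.3,0],[0,0,0]],[[2.1,-3.3,0],[0,0,0]],[[2.1,-3.3,0],[0,0,0]],[[2.1,-3.3,0],[0,0,0]],[[2.1,-3.3,0],[0,0,0]],[[2.1,-3.3,0],[0,0,0]],[[2.1,-3.3,0],[0,0,0]],[[2.1,-3.3,0],[0,0,0]],[[2.1,-3.3,0],[0,0,0]],[[2.1,-3.3,0],[0,0,0]]]' -1
```

```text
time_s: 1.28
eef_pos: [0.4539, 0.2675, 0.2318]
tool_rot: [-0.575, -3.084, -0.016]
wrist_force: [0.1, 0.5, 0.3]
opening: 0.002
```

```bash
python3 -m jog '[[[2.1,-3.2,0],[0,0,0]],[[2.1,-3.2,0],[0,0,0]],[[2.1,-3.2,0],[0,0,0]],[[2.1,-3.2,0],[0,0,0]],[[2.1,-3.2,0],[0,0,0]],[[2.0,-3.0,0],[0,0,0]],[[1,-1,0],[0,0,0]],[[0,0,0],[0,0,0]],[[0,0,0],[0,0,0]],[[0,0,0],[0,0,0]]]'
python3 - <<'E'
from h import *
s=read_state(); print(s["eef_pos"],s["tool_rot"],s["wrist_force"])
print(cv2.Rodrigues(s["tool_rot"])[0].round(3))
w=optics.camera("wrist"); cv2.imwrite("pics/w1.png",w["frame"])
f=cam("side")[0]; crop(f,150,80,230,200,3,"pics/s1.png")
E
```

```text
time_s: 2.12
eef_pos: [0.5987, 0.0433, 0.2338]
tool_rot: [0.601, 3.08, 0.011]
wrist_force: [0.2, -0.4, 0.3]
opening: -0.0
[0.59872286 0.04327284 0.23377624] [0.60059926 3.07977449 0.01071724] [ 0.22581896 -0.40605981  0.26136387]
[[-0.927  0.376  0.005]
 [ 0.376  0.927  0.006]
 [-0.002  0.007 -1.   ]]
```

View pics/w1.png

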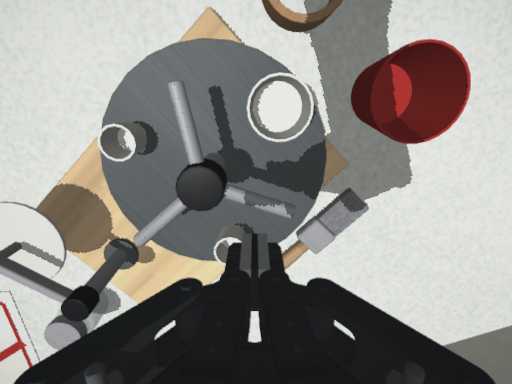

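View pics/s1.png

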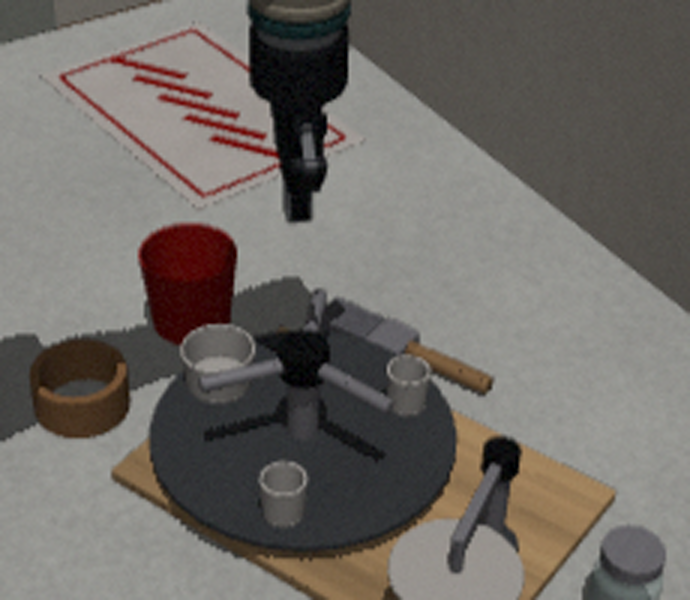

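```bash
python3 -m jog '[[[-1.1,2.5,0],[0,0,0]],[[0,0,0],[0,0,0]],[[0,0,0],[0,0,0]],[[0,0,-2],[0,0,0]],[[0,0,-2],[0,0,0]],[[0,0,-2],[0,0,0]],[[0,0,-1.5],[0,0,0]],[[0,0,-1],[0,0,0]],[[0,0,0],[0,0,0]],[[0,0,0],[0,0,0]]]'
```

```text
time_s: 3.05
eef_pos: [0.5822, 0.0874, 0.1486]
tool_rot: [0.561, 3.088, 0.026]
wrist_force: [1.1, 0.8, 0.1]
opening: -0.001
```

```bash
python3 -m jog '[[[0.7,-1.5,0],[0,0,0]],[[0,0,0],[0,0,0]],[[0,0,0],[0,0,0]],[[0,0,-1.3],[0,0,0]],[[0,0,-1.3],[0,0,0]],[[0,0,-1.0],[0,0,0]],[[0,0,-0.6],[0,0,0]],[[0,0,0],[0,0,0]],[[0,0,0],[0,0,0]],[[0,0,0],[0,0,0]]]'
```

```text
time_s: 3.88
eef_pos: [0.5919, 0.0787, 0.112]
tool_rot: [0.553, 3.08, 0.037]
wrist_force: [0.3, -0.3, 0.2]
opening: -0.0
```

```bash
cat > arc.py <<'E'
import sys
from h import *
cx,cy,r,a1,n=map(float,sys.argv[1:6]); n=int(n)
s=read_state(); p=s["eef_pos"]; d=p[:2]-[cx,cy]; a0=np.arctan2(d[1],d[0]); a1=np.radians(a1)
if a1>a0: a0+=2*np.pi
print("pos",p.round(4),"rad",np.hypot(*d).round(4),"ang",np.degrees(a0).round(1))
r0=np.hypot(*d); q=p[:2]
for i in range(1,n+1):
    a=a0+(a1-a0)*i/n; ri=r0+(r-r0)*min(1,i/4); w=np.array([cx,cy])+ri*np.array([np.cos(a),np.sin(a)])
    print(((w-q)*100).round(1).tolist(),end=" "); q=w
print()
E
python3 arc.py .5768 -.0008 .070 35 8
```

```text
pos [0.5919 0.0787 0.112 ] rad 0.0809 ang 79.2
[0.7, -0.4] [0.6, -0.5] [0.5, -0.5] [0.5, -0.6] [0.5, -0.4] [0.5, -0.4] [0.5, -0.5] [0.4, -0.5]
```

```bash
python3 -m jog '[[[0,0,-0.8],[0,0,0]],[[0,0,0],[0,0,0]],[[0.7,-0.4,0],[0,0,0]],[[0.6,-0.5,0],[0,0,0]],[[0.5,-0.5,0],[0,0,0]],[[0.5,-0.6,0],[0,0,0]],[[0.5,-0.4,0],[0,0,0]],[[0.5,-0.4,0],[0,0,0]],[[0.5,-0.5,0],[0,0,0]],[[0.4,-0.5,0],[0,0,0]]]'; python3 arc.py .5768 -.0008 .070 -15 10
```

```text
time_s: 4.72
eef_pos: [0.6352, 0.0408, 0.1041]
tool_rot: [0.55, 3.086, 0.042]
wrist_force: [-2.7, 2.3, 0.1]
opening: -0.001
pos [0.6352 0.0408 0.1041] rad 0.0717 ang 35.4
[0.3, -0.6] [0.3, -0.6] [0.2, -0.6] [0.1, -0.6] [0.1, -0.6] [0.1, -0.6] [0.0, -0.6] [-0.0, -0.6] [-0.1, -0.6] [-0.1, -0.6]
```

```bash
python3 -m jog '[[[0.3,-0.6,0],[0,0,0]],[[0.3,-0.6,0],[0,0,0]],[[0.2,-0.6,0],[0,0,0]],[[0.1,-0.6,0],[0,0,0]],[[0.1,-0.6,0],[0,0,0]],[[0.1,-0.6,0],[0,0,0]],[[0,-0.6,0],[0,0,0]],[[0,-0.6,0],[0,0,0]],[[-0.1,-0.6,0],[0,0,0]],[[-0.1,-0.6,0],[0,0,0]]]'; python3 arc.py .5768 -.0008 .070 -60 10
```

```text
time_s: 5.55
eef_pos: [0.6483, -0.0246, 0.1044]
tool_rot: [0.549, 3.082, 0.046]
wrist_force: [0.2, 2.8, -0.6]
opening: 0.0
pos [ 0.6483 -0.0246  0.1044] rad 0.0753 ang -18.5
[-0.3, -0.5] [-0.3, -0.4] [-0.4, -0.4] [-0.4, -0.4] [-0.3, -0.4] [-0.3, -0.4] [-0.4, -0.4] [-0.4, -0.3] [-0.4, -0.3] [-0.4, -0.3]
```

```bash
python3 -m jog '[[[-0.3,-0.5,0],[0,0,0]],[[-0.3,-0.4,0],[0,0,0]],[[-0.4,-0.4,0],[0,0,0]],[[-0.4,-0.4,0],[0,0,0]],[[-0.3,-0.4,0],[0,0,0]],[[-0.3,-0.4,0],[0,0,0]],[[-0.4,-0.4,0],[0,0,0]],[[-0.4,-0.3,0],[0,0,0]],[[-0.4,-0.3,0],[0,0,0]],[[-0.4,-0.3,0],[0,0,0]]]'; python3 arc.py .5768 -.0008 .070 -95 8
python3 - <<'E'
from h import *
f=cam("top")[0]; crop(f,205,110,200,150,4,"pics/t2.png")
f=cam("side")[0]; crop(f,180,130,200,150,4,"pics/s2.png")
cv2.imwrite("pics/w2.png",optics.camera("wrist")["frame"])
E
```

```text
time_s: 6.38
eef_pos: [0.6118, -0.0692, 0.1058]
tool_rot: [0.549, 3.073, 0.044]
wrist_force: [1.7, 2.1, -0.1]
opening: -0.001
pos [ 0.6118 -0.0692  0.1058] rad 0.0768 ang -62.9
[-0.6, -0.1] [-0.5, -0.0] [-0.5, 0.0] [-0.5, 0.1] [-0.5, -0.1] [-0.5, -0.0] [-0.5, -0.0] [-0.5, 0.0]
```

View pics/s2.png

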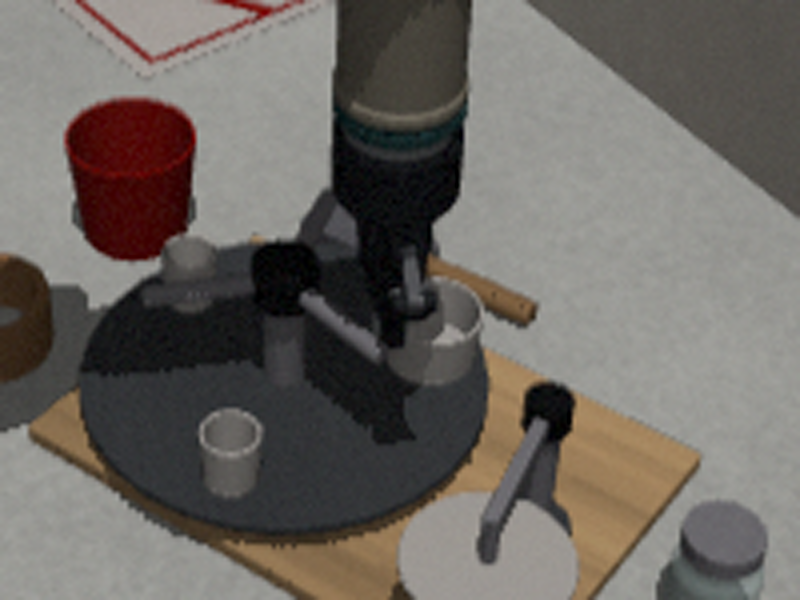

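View pics/w2.png

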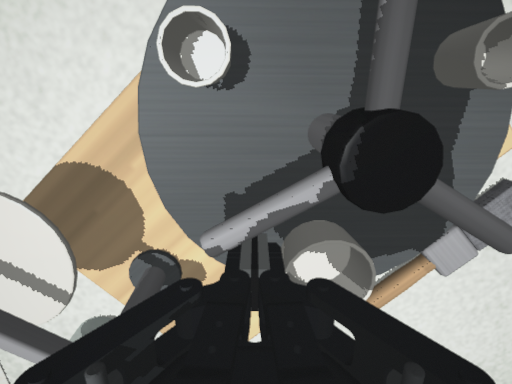

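```bash
python3 -m jog '[[[-0.6,-0.1,-0.1],[0,0,0]],[[-0.5,0,0],[0,0,0]],[[-0.5,0,0],[0,0,0]],[[-0.5,0,0],[0,0,0]],[[-0.5,0,0],[0,0,0]],[[-0.5,0,0],[0,0,0]],[[-0.5,0,0],[0,0,0]],[[-0.3,0,0],[0,0,0]],[[0,0,0],[0,0,0]],[[0,0,0],[0,0,0]]]'; python3 arc.py .5768 -.0008 .070 -105 5
python3 - <<'E'
from h import *
f=cam("top")[0]; crop(f,205,110,200,150,4,"pics/t3.png")
f=cam("side")[0]; crop(f,180,130,200,150,4,"pics/s3.png")
E
```

```text
time_s: 7.37
eef_pos: [0.5702, -0.0711, 0.1053]
tool_rot: [0.549, 3.07, 0.042]
wrist_force: [3.4, 0.3, -1.5]
opening: 0.0
pos [ 0.5702 -0.0711  0.1053] rad 0.0706 ang -95.4
[-0.2, 0.0] [-0.2, 0.0] [-0.2, 0.1] [-0.2, 0.1] [-0.2, 0.1]
```

View pics/s3.png

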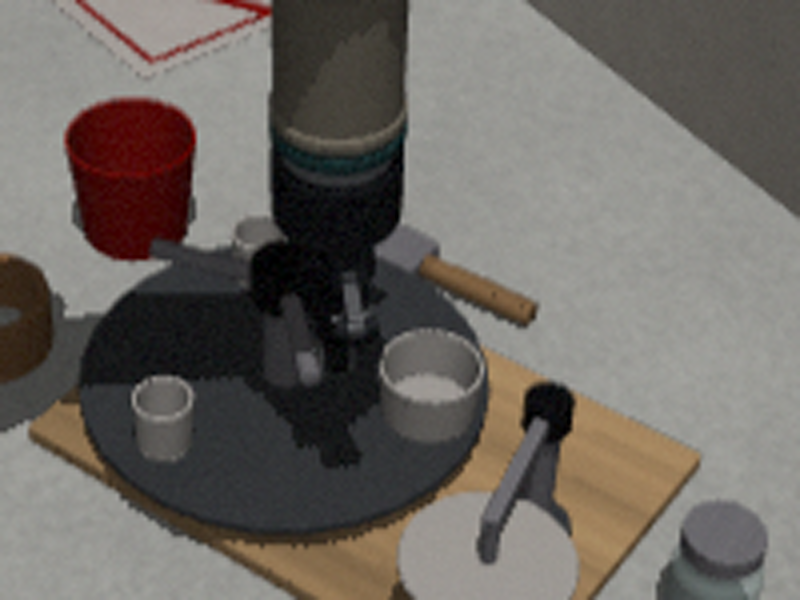

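View pics/t3.png

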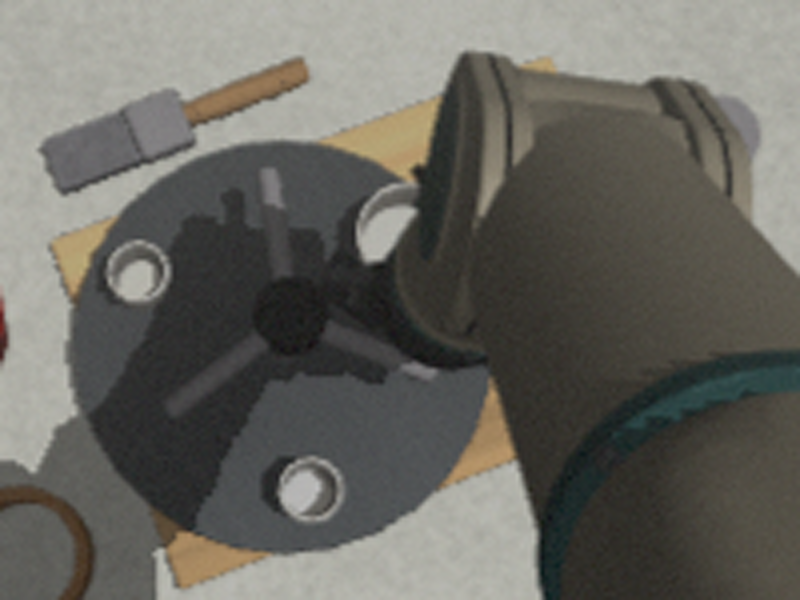

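```bash
cat >> h.py <<'E'
P=[.5768,-.0008,.3799]
def C(o,x0,y0,s): return {k:((u+.5)/s-.5+x0,(v+.5)/s-.5+y0) for k,(u,v) in o.items()}
def fitw(obs,w0,c0=1.78,free=False):
    g=(lambda q:list(q)) if free else (lambda q:P+list(q))
    def res(q):
        d=model(g(q)); return np.concatenate([(proj(K,e,R,d[k])-uv) for n,K,e,R,o in obs for k,uv in o.items()])
    r=least_squares(res,(P if free else [])+[w0,c0],loss="soft_l1"); return r.x,res(r.x).reshape(-1,2)
E
python3 - <<'E'
from h import *
T=C({"hub":(290,315),"sa":(138,271),"sb":(312,489)},205,110,4)
S=C({"hub":(287,267),"wide":(432,362),"sb":(163,402)},180,130,4)
a=("top",*cam("top")[1:],T);b=("side",*cam("side")[1:],S)
for o in ([a],[b],[a,b]):
    x,r=fitw(o,.2); print(x[0],np.degrees(x[0]),r.round(1).tolist())
E
```

```text
0.2969569791414662 17.014381601760434 [[0.6, -0.6], [0.3, 0.3], [-0.1, 0.4]]
0.3316492621165722 19.002102997907567 [[-0.8, -1.6], [-0.1, 0.1], [0.4, -0.2]]
0.3096571835261808 17.742049711958124 [[0.6, -0.6], [0.1, 0.7], [0.4, 0.3], [-0.8, -1.6], [-0.3, 0.7], [-0.2, -0.7]]
```

```bash
python3 arc.py .5768 -.0008 .070 -110 6; python3 -m jog '[[[-0.3,0,-0.1],[0,0,0]],[[-0.3,0.1,0],[0,0,0]],[[-0.3,0.1,0],[0,0,0]],[[-0.3,0.1,0],[0,0,0]],[[-0.3,0.1,0],[0,0,0]],[[-0.2,0.1,0],[0,0,0]],[[0,0,0],[0,0,0]],[[0,0,0],[0,0,0]],[[0,0,0],[0,0,0]],[[0,0,0],[0,0,0]]]'; python3 arc.py .5768 -.0008 .070 -115 5
python3 - <<'E'
from h import *
f=cam("top")[0]; crop(f,205,110,200,150,4,"pics/t4.png")
f=cam("side")[0]; crop(f,180,130,200,150,4,"pics/s4.png")
E
```

```text
pos [ 0.5701 -0.0712  0.1051] rad 0.0707 ang -95.4
[-0.3, 0.1] [-0.3, 0.1] [-0.3, 0.1] [-0.3, 0.1] [-0.3, 0.1] [-0.3, 0.1] 
time_s: 8.4
eef_pos: [0.5534, -0.0659, 0.1046]
tool_rot: [0.548, 3.066, 0.042]
wrist_force: [2.3, -0.3, -0.6]
opening: -0.0
pos [ 0.5534 -0.0659  0.1046] rad 0.0692 ang -109.8
[-0.1, 0.0] [-0.1, 0.0] [-0.1, 0.0] [-0.1, 0.0] [-0.1, 0.1]
```

View pics/s4.png

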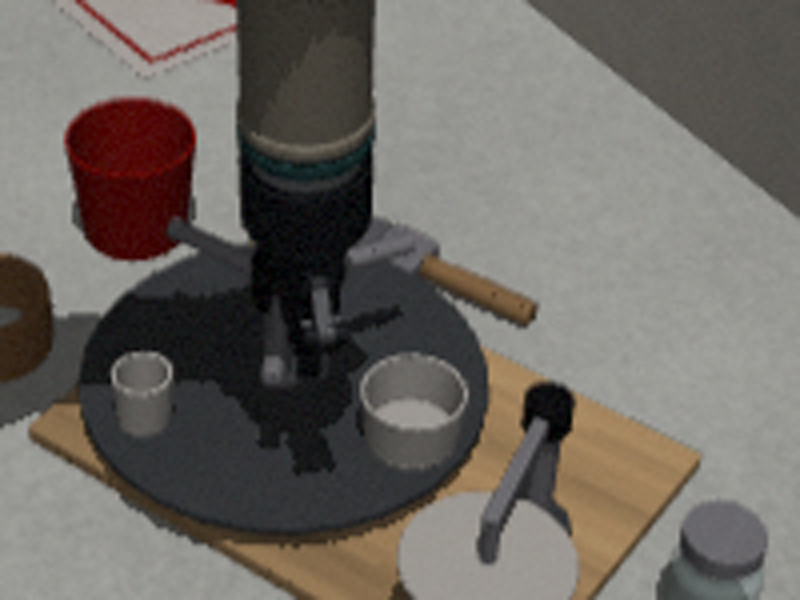

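View pics/t4.png

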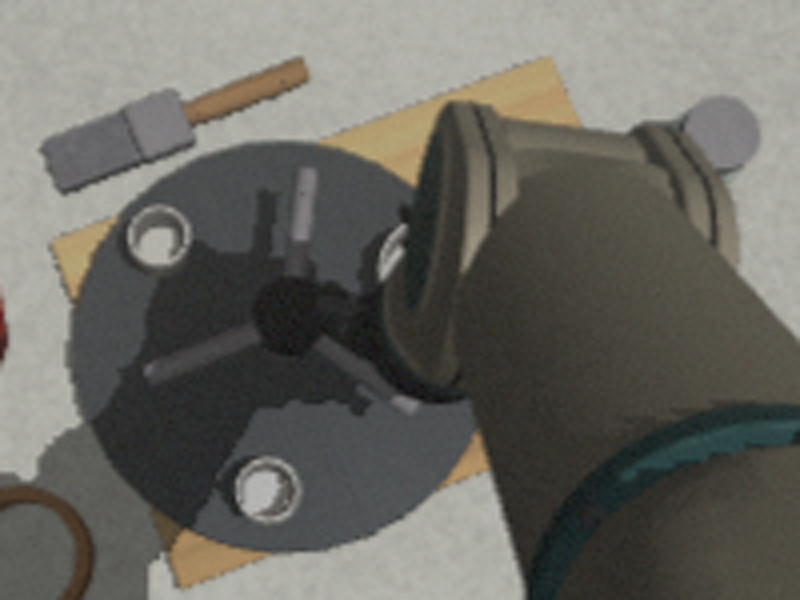

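```bash
python3 - <<'E'
from h import *
T=C({"hub":(290,315),"sa":(159,238),"sb":(266,490)},205,110,4)
S=C({"wide":(414,388),"sb":(142,376),"cap":(548,402)},180,130,4)
a=("top",*cam("top")[1:],T);b=("side",*cam("side")[1:],S)
for o in ([a],[b],[a,b]):
    x,r=fitw(o,.2); print(x[0],np.degrees(x[0]),r.round(1).tolist())
E
```

```text
0.03009424946110362 1.7242734817350895 [[0.6, -0.6], [0.3, -0.4], [0.5, 0.2]]
0.06065391607954376 3.475213402298538 [[0.3, 0.3], [0.1, -0.0], [0.1, -0.7]]
0.042487400920279035 2.4343487552122385 [[0.6, -0.6], [0.1, -0.0], [1.0, 0.3], [-0.1, 0.7], [-0.2, -0.5], [0.1, -0.7]]
```

```bash
python3 -m jog '[[[-0.2,0.1,0],[0,0,0]],[[-0.1,0.0,0],[0,0,0]],[[0,0,0],[0,0,0]],[[0.8,-0.2,0],[0,0,0]],[[0.6,-0.2,0],[0,0,0]],[[0,0,2],[0,0,0]],[[0,0,3],[0,0,0]],[[0,1,3],[0,0,0]],[[-1,3,1],[0,0,0]],[[-1,3.5,0],[0,0,0]]]'; python3 -m jog '[[[-1,3.5,0],[0,0,0]],[[-1,3.5,0],[0,0,0]],[[-1,3.5,0],[0,0,0]],[[-1,3.5,0],[0,0,0]],[[-1,3.5,0],[0,0,0]],[[-1,3.5,0],[0,0,0]],[[-1,3.5,0],[0,0,0]],[[-1,3.5,0],[0,0,0]],[[0,0,0],[0,0,0]],[[0,0,0],[0,0,0]]]'
python3 - <<'E'
from h import *
f=cam("top")[0]; cv2.imwrite("pics/t5f.png",f); crop(f,205,110,200,150,4,"pics/t5.png")
f=cam("side")[0]; crop(f,180,150,200,150,4,"pics/s5.png")
E
```

```text
time_s: 9.43
eef_pos: [0.5422, -0.0032, 0.1947]
tool_rot: [0.575, 3.074, 0.032]
wrist_force: [-0.5, 0.2, -0.8]
opening: 0.001
time_s: 10.27
eef_pos: [0.4534, 0.2948, 0.1957]
tool_rot: [0.566, 3.083, 0.028]
wrist_force: [0.0, -0.6, -0.3]
opening: -0.0
```

View pics/s5.png

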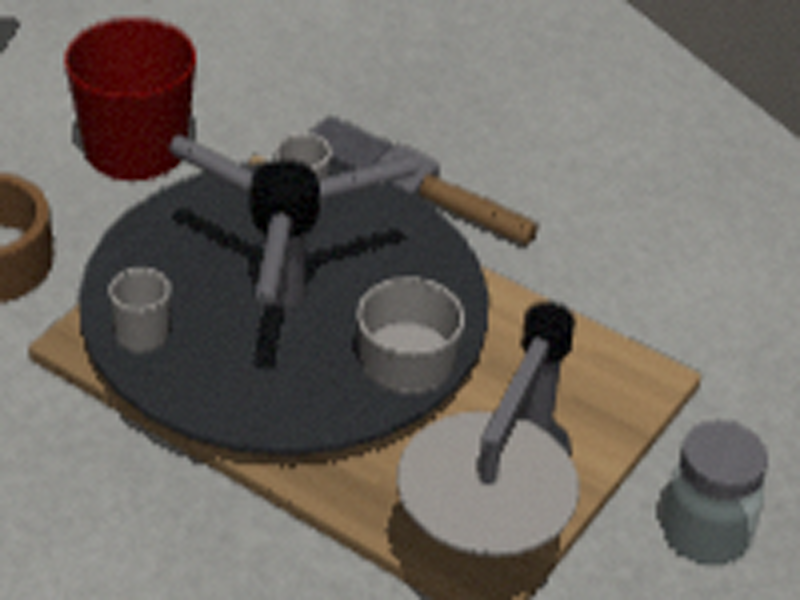

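View pics/t5.png

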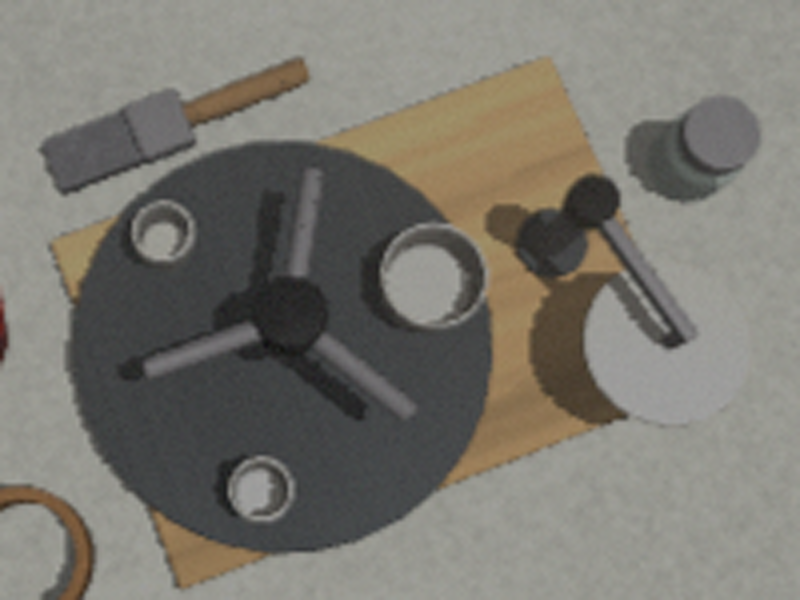

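```bash
python3 - <<'E'
from h import *
T=C({"hub":(290,315),"cap":(592,199),"wide":(433.5,275),"sa":(162.5,232),"sb":(260.5,488),"lid":(667,344),"c+-":(550,57),"c++":(52,242),"c-+":(180,587)},205,110,4)
S=C({"hub":(287,187),"cap":(548,322),"wide":(411,309),"sa":(304,158),"sb":(140,291),"lid":(488,481),"c-+":(30,352),"c+-":(700,377)},180,150,4)
a=("top",*cam("top")[1:],T);b=("side",*cam("side")[1:],S)
for o in ([a],[b],[a,b]):
    x,r=fitw(o,.05,free=True); print(x.round(4),np.degrees(x[3]),r.round(1).tolist())
E
```

```text
[ 5.7680e-01  4.0000e-04  3.8000e-01 -4.9000e-03  1.7741e+00] -0.2823881239258556 [[0.1, -0.6], [0.9, -0.0], [0.2, 0.1], [-0.1, 0.0], [-0.0, 0.5], [0.0, 0.0], [0.1, -0.6], [-1.0, -0.5], [-0.3, 1.1]]
[ 0.576  -0.0037  0.3851 -0.0097  1.7661] -0.5542650891485449 [[-0.4, -0.9], [0.8, -0.1], [0.1, 2.4], [-0.2, -1.0], [-0.1, 0.4], [-0.1, 0.3], [-1.1, -0.6], [1.2, -0.2]]
[ 5.7710e-01 -6.0000e-04  3.7910e-01 -8.0000e-04  1.7818e+00] -0.04636236580221774 [[0.6, -0.7], [1.3, -0.0], [0.5, -0.1], [0.2, 0.0], [0.5, 0.4], [0.7, -0.1], [0.5, -0.6], [-0.6, -0.6], [0.0, 1.0], [-0.7, -1.7], [0.1, -0.8], [-0.2, 1.4], [-0.6, -1.8], [-0.3, -0.4], [-0.4, -0.3], [-1.3, -1.8], [0.7, -0.6]]
```

```bash
python3 - <<'E'
from h import *
f,K,e,R=cam("top")
g=lambda k,z,o: ray(K,e,R,C({0:o},205,110,4)[0],z)[:2]
hub=g(0,.137,(290,315));cap=g(0,.132,(592,199));cap2=g(0,.132,(591,199))
w=g(0,.078,(433.5,275));sa=g(0,.078,(162.5,232));sb=g(0,.078,(260.5,488))
m=(w+sa+sb)/3; print(hub,m,cap,w)
an=lambda d:np.degrees(np.arctan2(d[1],d[0]))
print("star dir",an(w-m),an(sa-m)-120,an(sb-m)+120+0,"post dir from hub",an(cap-hub),"from m",an(cap-m), "station dist",np.linalg.norm(cap-m),np.linalg.norm(w-m))
# crisp contour centres
from h import cv2
c=f[165:205,290:335];crop(f,290,160,50,50,10,"pics/wz.png")
crop(f,325,130,50,50,10,"pics/cz.png")
E
```

```text
[0.57543199 0.00066337] [5.77322194e-01 3.94111589e-04] [ 0.64910637 -0.17863997] [ 0.61370528 -0.09227924]
star dir -68.56528293763256 -68.42600951516229 291.45099044283955 post dir from hub -67.66261228220006 from m -68.15155573431144 station dist 0.1928890125933826 0.09955942453880355
```

View pics/wz.png

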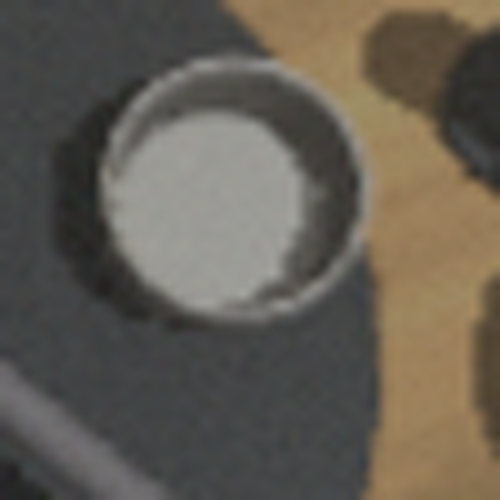

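View pics/cz.png

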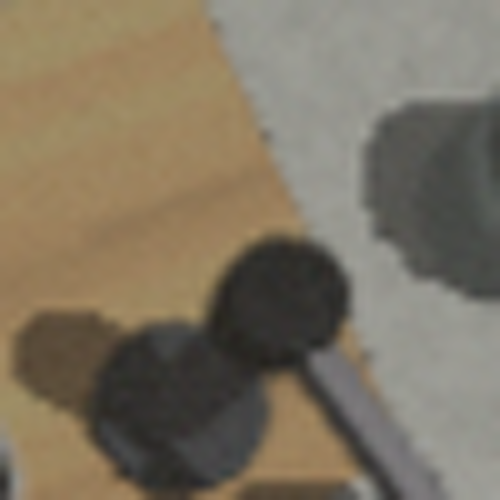

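```bash
python3 -m jog '[[[1,-2,0.5],[0,0,0]],[[1.2,-3.8,0],[0,0,0]],[[1.2,-3.8,0],[0,0,0]],[[1.2,-3.8,0],[0,0,0]],[[1.2,-3.8,0],[0,0,0]],[[1.2,-3.8,0],[0,0,0]],[[1.2,-3.8,0],[0,0,0]],[[1.2,-3.8,0],[0,0,0]],[[1.2,-3.8,0],[0,0,0]],[[1.2,-3.8,0],[0,0,0]]]'; python3 -m jog '[[[1.2,-3.8,0],[0,0,0]],[[1.2,-3.8,0],[0,0,0]],[[1.2,-3.5,0],[0,0,0]],[[1,-2.5,0],[0,0,0]],[[0.5,-1,0],[0,0,0]],[[0,0,0],[0,0,0]],[[0,0,0],[0,0,0]],[[0,0,0],[0,0,0]],[[0,0,0],[0,0,0]],[[0,0,0],[0,0,0]]]'
```

```text
time_s: 11.35
eef_pos: [0.5702, -0.0822, 0.2025]
tool_rot: [0.585, 3.079, 0.031]
wrist_force: [0.6, 0.8, 0.4]
opening: -0.004
time_s: 12.18
eef_pos: [0.6112, -0.259, 0.2019]
tool_rot: [0.642, 3.071, 0.014]
wrist_force: [-0.5, -0.1, -0.0]
opening: 0.003
```

```bash
python3 -m jog '[[[1.5,0.9,0],[0,0,0]],[[0,0,0],[0,0,0]],[[0,0,0],[0,0,0]],[[0,0,-2],[0,0,0]],[[0,0,-2],[0,0,0]],[[0,0,-2],[0,0,0]],[[0,0,-1],[0,0,0]],[[0,0,0],[0,0,0]],[[0,0,0],[0,0,0]],[[0,0,0],[0,0,0]]]'
```

```text
time_s: 13.02
eef_pos: [0.6263, -0.2405, 0.1336]
tool_rot: [0.623, 3.073, 0.019]
wrist_force: [-0.1, 0.3, 0.2]
opening: 0.0
```

```bash
python3 -m jog '[[[0,-0.2,-1.2],[0,0,0]],[[0,0,-0.8],[0,0,0]],[[0,0,-0.6],[0,0,0]],[[0,0,-0.3],[0,0,0]],[[0,0,0],[0,0,0]],[[0,0,0],[0,0,0]],[[0,0,0],[0,0,0]],[[0,0,0],[0,0,0]],[[0,0,0],[0,0,0]],[[0,0,0],[0,0,0]]]'; python3 - <<'E'
from h import *
f=cam("side")[0]; crop(f,220,130,200,150,4,"pics/s6.png")
E
python3 arc.py .649 -.181 .055 -150 10
```

```text
time_s: 13.85
eef_pos: [0.6284, -0.2441, 0.1054]
tool_rot: [0.622, 3.067, 0.017]
wrist_force: [-0.3, 0.2, -0.8]
opening: -0.003
pos [ 0.6285 -0.244   0.1054] rad 0.0663 ang -108.0
[-0.3, 0.4] [-0.3, 0.4] [-0.2, 0.5] [-0.2, 0.5] [-0.3, 0.2] [-0.3, 0.3] [-0.3, 0.3] [-0.3, 0.3] [-0.2, 0.3] [-0.2, 0.3]
```

View pics/s6.png

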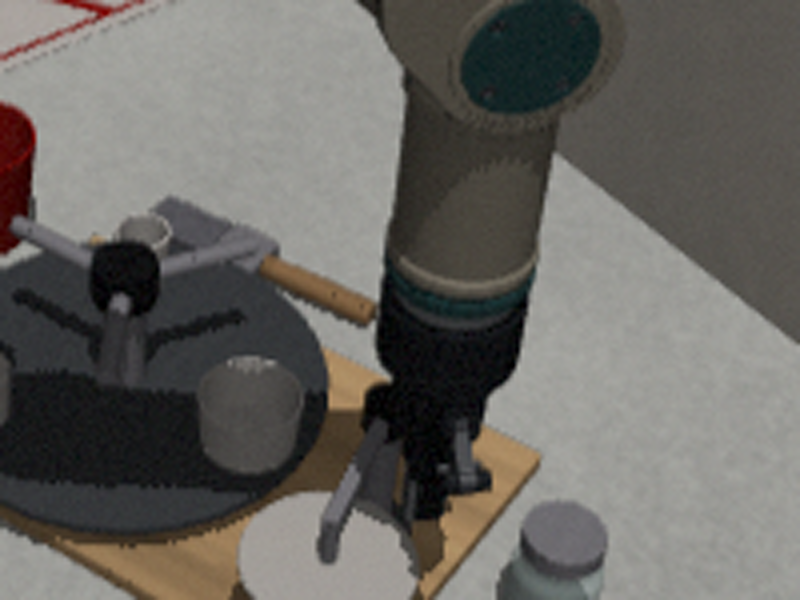

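```bash
python3 -m jog '[[[-0.4,0.3,-0.1],[0,0,0]],[[-0.4,0.4,0],[0,0,0]],[[-0.3,0.4,0],[0,0,0]],[[-0.3,0.4,0],[0,0,0]],[[-0.3,0.4,0],[0,0,0]],[[-0.3,0.4,0],[0,0,0]],[[-0.3,0.4,0],[0,0,0]],[[-0.3,0.4,0],[0,0,0]],[[-0.2,0.4,0],[0,0,0]],[[-0.2,0.4,0],[0,0,0]]]'; python3 arc.py .649 -.181 .058 -185 10
```

```text
time_s: 14.73
eef_pos: [0.5988, -0.2049, 0.1062]
tool_rot: [0.623, 3.056, 0.011]
wrist_force: [2.6, -2.3, -0.1]
opening: 0.0
pos [ 0.5988 -0.2049  0.1062] rad 0.0556 ang -154.5
[-0.2, 0.2] [-0.2, 0.3] [-0.1, 0.3] [-0.1, 0.3] [-0.1, 0.3] [-0.0, 0.3] [-0.0, 0.3] [-0.0, 0.3] [0.0, 0.3] [0.0, 0.3]
```

```bash
python3 -m jog '[[[-0.2,0.3,-0.2],[0,0,0]],[[-0.2,0.4,0],[0,0,0]],[[-0.1,0.4,0],[0,0,0]],[[-0.1,0.4,0],[0,0,0]],[[-0.1,0.4,0],[0,0,0]],[[0,0.4,0],[0,0,0]],[[0,0.4,0],[0,0,0]],[[0.1,0.4,0],[0,0,0]],[[0.1,0.3,0],[0,0,0]],[[0.1,0.3,0],[0,0,0]]]'; python3 arc.py .649 -.181 .058 -220 8
```

```text
time_s: 15.57
eef_pos: [0.5914, -0.1648, 0.1038]
tool_rot: [0.625, 3.061, 0.008]
wrist_force: [0.2, -2.1, -0.3]
opening: -0.003
pos [ 0.5914 -0.1648  0.1038] rad 0.0598 ang 164.3
[3.1, 3.7] [4.8, 0.1] [3.3, -3.5] [-0.4, -4.7] [-3.7, -2.9] [-4.7, 0.8] [-2.5, 4.0] [1.3, 4.5]
```

```bash
python3 arc.py .649 -.181 .058 141 7;  python3 -m jog '[[[0.2,0.3,0],[0,0,0]],[[0.2,0.3,0],[0,0,0]],[[0.2,0.3,0],[0,0,0]],[[0.2,0.3,0],[0,0,0]],[[0.2,0.3,0],[0,0,0]],[[0.2,0.2,0],[0,0,0]],[[0.2,0.2,0],[0,0,0]],[[0,0,0],[0,0,0]],[[0,0,0],[0,0,0]],[[0,0,0],[0,0,0]]]'; python3 arc.py .649 -.181 .058 131 5
python3 - <<'E'
from h import *
f=cam("side")[0]; crop(f,200,130,200,150,4,"pics/s7.png")
f=cam("top")[0]; crop(f,205,110,200,150,4,"pics/t7.png")
E
```

```text
pos [ 0.5914 -0.1648  0.1038] rad 0.0598 ang 164.3
[0.1, 0.3] [0.2, 0.3] [0.2, 0.3] [0.2, 0.3] [0.2, 0.3] [0.2, 0.3] [0.2, 0.3] 
time_s: 16.4
eef_pos: [0.6052, -0.1418, 0.1028]
tool_rot: [0.624, 3.066, 0.009]
wrist_force: [-0.6, -2.4, 1.3]
opening: 0.0
pos [ 0.6052 -0.1418  0.1028] rad 0.0588 ang 138.1
[0.1, 0.1] [0.1, 0.1] [0.1, 0.1] [0.1, 0.1] [0.1, 0.1]
```

View pics/s7.png

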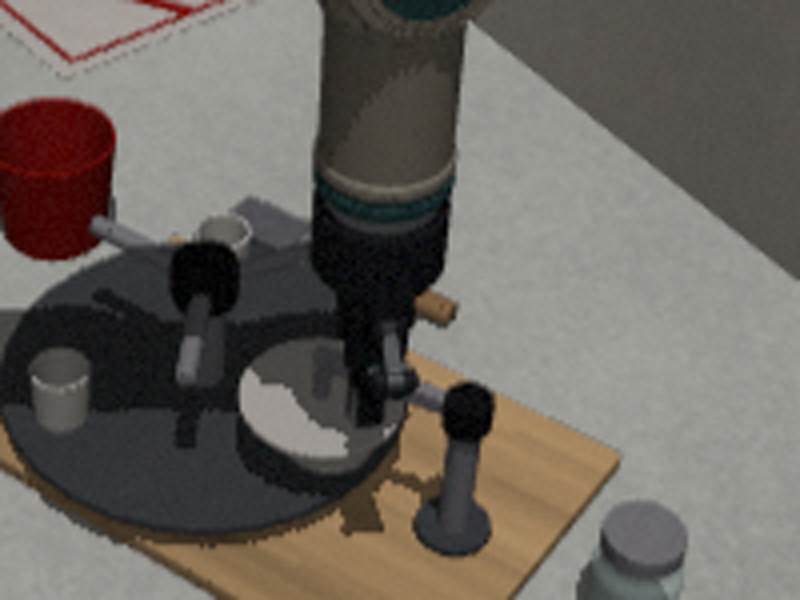

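View pics/t7.png

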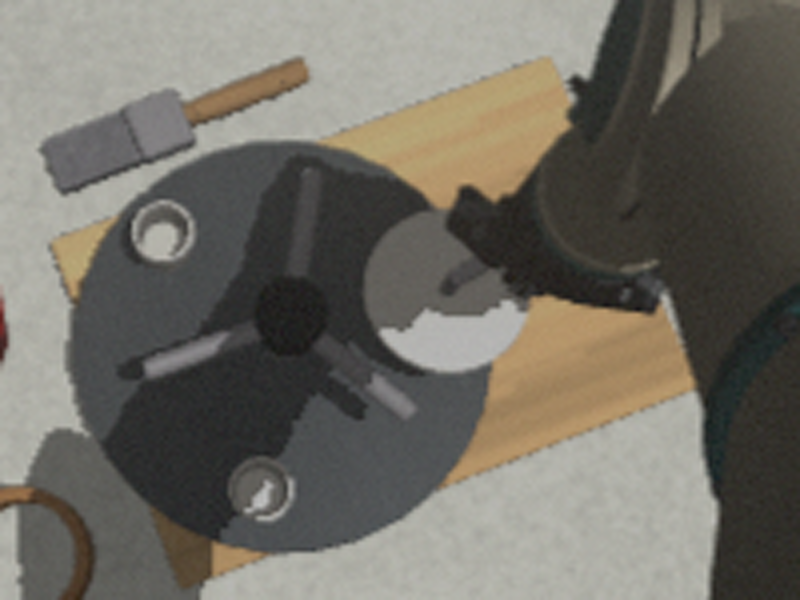

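```bash
python3 - <<'E'
from h import *
f,K,e,R=cam("top")
for c in (0,.1,.2,.3):
    u=proj(K,e,R,model(P+[0,c])["lid"]); print(c,((u-[205,110]+.375)*4).round(0))
E
python3 -m jog '[[[0.1,0.1,0],[0,0,0]],[[0.1,0.1,0],[0,0,0]],[[0.1,0.1,0],[0,0,0]],[[0.1,0.1,0],[0,0,0]],[[0,0,0],[0,0,0]],[[0,0,0],[0,0,0]],[[0,0,0],[0,0,0]],[[0,0,0],[0,0,0]],[[0,0,0],[0,0,0]],[[0,0,0],[0,0,0]]]'; python3 arc.py .649 -.181 .058 125 5
```

```text
0 [438. 271.]
0.1 [445. 285.]
0.2 [453. 298.]
0.3 [462. 310.]
time_s: 17.38
eef_pos: [0.6089, -0.1383, 0.1027]
tool_rot: [0.626, 3.067, 0.009]
wrist_force: [-1.4, -1.9, 0.3]
opening: -0.001
pos [ 0.6089 -0.1383  0.1027] rad 0.0586 ang 133.2
[0.1, 0.1] [0.1, 0.1] [0.1, 0.1] [0.1, 0.1] [0.1, 0.1]
```

```bash
python3 -m jog '[[[0.1,0.1,0],[0,0,0]],[[0.1,0.1,0],[0,0,0]],[[0,0,0],[0,0,0]],[[0,0,0],[0,0,0]],[[0,0,0],[0,0,0]],[[0,0,0],[0,0,0]],[[0,0,0],[0,0,0]],[[0,0,0],[0,0,0]],[[0,0,0],[0,0,0]],[[0,0,0],[0,0,0]]]'; python3 arc.py .649 -.181 .058 125 5
```

```text
time_s: 18.22
eef_pos: [0.6108, -0.136, 0.1027]
tool_rot: [0.626, 3.067, 0.009]
wrist_force: [-0.7, -1.6, 0.7]
opening: -0.001
pos [ 0.6108 -0.136   0.1027] rad 0.059 ang 130.3
[0.1, 0.1] [0.1, 0.0] [0.1, 0.0] [0.1, 0.0] [0.1, 0.1]
```

```bash
python3 -m jog '[[[0.1,0.1,0],[0,0,0]],[[0,0,0],[0,0,0]],[[0,0,0],[0,0,0]],[[0,0,0],[0,0,0]],[[0,0,0],[0,0,0]],[[0,0,0],[0,0,0]],[[0,0,0],[0,0,0]],[[0,0,0],[0,0,0]],[[0,0,0],[0,0,0]],[[0,0,0],[0,0,0]]]'; python3 arc.py .649 -.181 .058 125 5
python3 - <<'E'
from h import *
f=cam("top")[0]; crop(f,205,110,200,150,4,"pics/t8.png")
E
```

```text
time_s: 19.05
eef_pos: [0.6117, -0.1351, 0.1026]
tool_rot: [0.626, 3.068, 0.008]
wrist_force: [-1.4, -0.7, -0.0]
opening: -0.002
pos [ 0.6117 -0.1351  0.1026] rad 0.0591 ang 129.1
[0.1, 0.0] [0.1, 0.0] [0.1, 0.0] [0.1, 0.0] [0.1, 0.0]
```

View pics/t8.png

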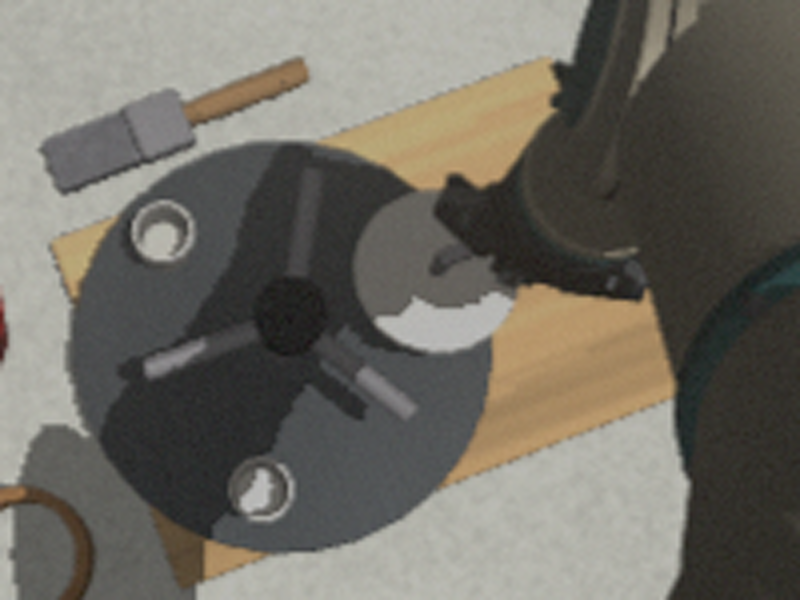

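```bash
for i in 1; do python3 -m jog '[[[0.1,0.05,0],[0,0,0]],[[0,0,0],[0,0,0]],[[0,0,0],[0,0,0]],[[0.1,0.05,0],[0,0,0]],[[0,0,0],[0,0,0]],[[0,0,0],[0,0,0]],[[0,0,0],[0,0,0]],[[0,0,0],[0,0,0]],[[0,0,0],[0,0,0]],[[0,0,0],[0,0,0]]]'; done
```

```text
time_s: 19.93
eef_pos: [0.6118, -0.1351, 0.1026]
tool_rot: [0.628, 3.071, 0.006]
wrist_force: [-2.4, -2.0, 0.6]
opening: -0.002
```

```bash
python3 -m jog '[[[0,0,0],[0,0,0]],[[0,0,0],[0,0,0]],[[0,0,0],[0,0,0]],[[0,0,0],[0,0,0]],[[0,0,0],[0,0,0]],[[0.2,0.1,0],[0,0,0]],[[0.2,0.1,0],[0,0,0]],[[0.2,0.1,0],[0,0,0]],[[0.2,0.1,0],[0,0,0]],[[0.2,0.1,0],[0,0,0]]]'
```

```text
time_s: 20.77
eef_pos: [0.6116, -0.135, 0.1026]
tool_rot: [-0.633, -3.065, 0.007]
wrist_force: [-7.3, -3.0, 5.0]
opening: -0.001
```

```bash
python3 -m jog '[[[-0.4,-0.2,0],[0,0,0]],[[-0.6,-0.3,0],[0,0,0]],[[-0.6,-0.3,0],[0,0,0]],[[0,0,0],[0,0,0]],[[0,0,1.5],[0,0,0]],[[0,0,3],[0,0,0]],[[0,0,3],[0,0,0]],[[0,0,3],[0,0,0]],[[-1,3,1],[0,0,0]],[[-1,3.5,0],[0,0,0]]]'; python3 -m jog '[[[-1,3.5,0],[0,0,0]],[[-1,3.5,0],[0,0,0]],[[-1,3.5,0],[0,0,0]],[[-1,3.5,0],[0,0,0]],[[-1,3.5,0],[0,0,0]],[[-1,3.5,0],[0,0,0]],[[-1,3.5,0],[0,0,0]],[[-1,3.5,0],[0,0,0]],[[-1,3.5,0],[0,0,0]],[[-1,3.5,0],[0,0,0]]]'
python3 -m jog '[[[-1,3.5,0],[0,0,0]],[[0,1,0],[0,0,0]],[[0,0,0],[0,0,0]],[[0,0,0],[0,0,0]],[[0,0,0],[0,0,0]],[[0,0,0],[0,0,0]],[[0,0,0],[0,0,0]],[[0,0,0],[0,0,0]],[[0,0,0],[0,0,0]],[[0,0,0],[0,0,0]]]'
python3 - <<'E'
from h import *
f=cam("top")[0]; crop(f,205,110,200,150,4,"pics/t9.png")
f=cam("side")[0]; crop(f,180,150,200,150,4,"pics/s9.png")
E
```

```text
time_s: 21.6
eef_pos: [0.5781, -0.0809, 0.2209]
tool_rot: [-0.649, -3.071, 0.001]
wrist_force: [0.3, 1.8, -0.8]
opening: 0.001
time_s: 22.43
eef_pos: [0.4756, 0.2876, 0.2264]
tool_rot: [0.652, 3.059, 0.02]
wrist_force: [0.5, -0.5, -0.6]
opening: 0.002
time_s: 23.27
eef_pos: [0.4622, 0.3407, 0.2271]
tool_rot: [0.641, 3.062, 0.032]
wrist_force: [0.2, -0.7, -0.3]
opening: -0.002
```

View pics/t9.png

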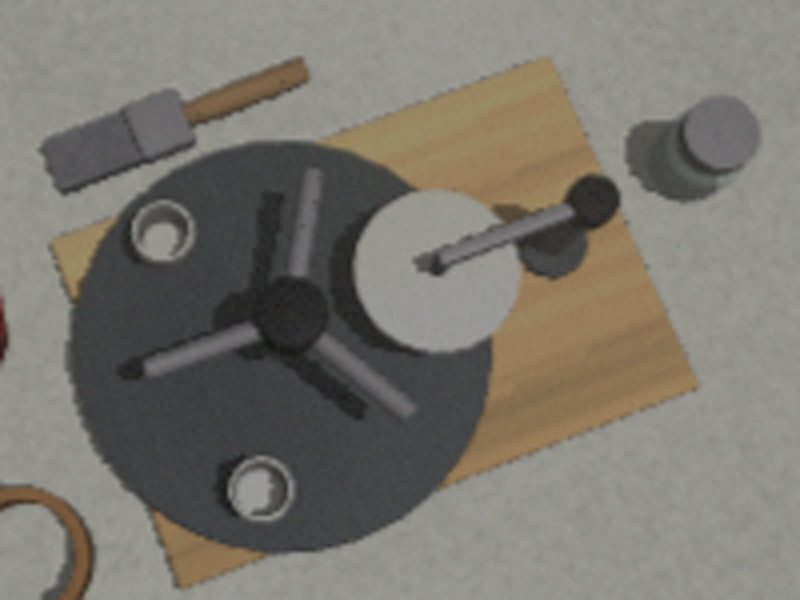

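View pics/s9.png

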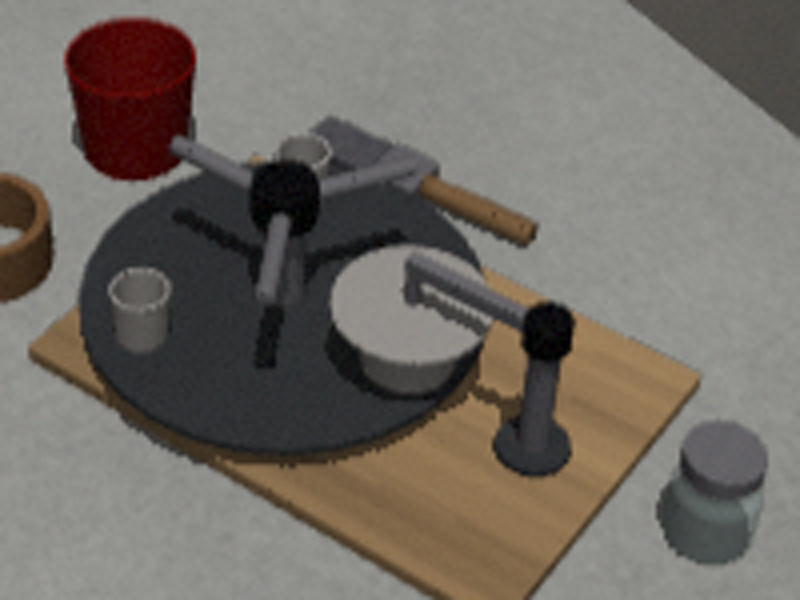

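```bash
python3 - <<'E'
from h import *
f,K,e,R=cam("top")
g=lambda z,o: ray(K,e,R,C({0:o},205,110,4)[0],z)[:2]
l=g(.089,(437,271.5)); w=g(.078,(433.5,275)); m=np.array([.5773,.0004]); print(l,w)
an=lambda d:np.degrees(np.arctan2(d[1],d[0]))
print(an(l-m),an(w-m),np.linalg.norm(l-w))
T=C({"hub":(290,315),"cap":(592,199),"wide":(433.5,275),"sa":(162.5,232),"sb":(260.5,488),"lid":(437,271.5),"c+-":(550,57),"c++":(52,242),"c-+":(180,587),"c--":(698,384)},205,110,4)
x,r=fitw([("top",K,e,R,T)],0,0,free=True); print(x.round(4),r.round(1).tolist())
E
```

```text
[ 0.61348129 -0.09276708] [ 0.61370528 -0.09227924]
-68.77640003126514 -68.55463370760332 0.0005368067429505568
[ 5.770e-01  5.000e-04  3.825e-01 -7.500e-03  1.070e-02] [[0.1, -0.7], [0.7, -0.3], [0.1, 0.0], [-0.2, -0.1], [-0.1, 0.4], [-0.1, 0.0], [-0.1, -0.9], [-1.1, -0.4], [-0.2, 1.1], [0.8, 0.7]]
```

Both joints measure within about 0.6° of zero, and the lid is under 1 mm from the mouth of the pot. The robot is clear, so I'm handing in.

```bash
python3 -c "
from plant import *
print(job_done())"
```

```text
the job is handed in; nothing more can be done
None
```

The wide pot now stands in line between the hub and the cover's post, and the lid is over it with the cover at its stop. I handed the job in at about 23 s, with the arm withdrawn about 0.35 m from the turntable.

- **Turntable:** I pushed one spoke clockwise through about 178° with the shut fingers. Forces read after each move were 2–4 N. The final fit from the top camera puts it 0.4° from zero. The joint fit with the side camera gave about 0°, and the side camera alone about -0.6°.
- **Cover:** I pushed the arm clockwise until it stopped. A further 10 mm commanded gave no movement, with a force reading of about 9 N. The fit puts it about 0.6° from zero, which is within picture error. The lid's centre measures about 0.5 mm from the wide pot's mouth.
- **Other things:** Nothing was grasped or lifted. The jar and brush are at the same place in the top view before and after, and the bucket and tape roll look unmoved in the parts that the last pictures show.

The two cameras disagree by 3–4 mm on where the stand is, so the angles are good to about half a degree.

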